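# Aim the bench laser with the two mirror screws and lock the mirror

### The job

Steer the green laser spot on the white screen by turning the blue and the red wing screw on top of the mirror mount, until the whole spot lies inside the white centre of the orange ring (not the grey one). Then swing the lock lever fully over to its other stop so that the setting is held, with the spot still inside the orange ring. Do not touch the mirror below the bridge, leave the jug, the tin and the spirit level where they are, and let go at the end.

Things in the scene. Friction and masses are not known exactly. Their poses are not given: they have to be found in the camera images.
- rig: Laser rig, fixed: aluminium bridge (350 mm along y, 60 along x, top 164 mm above the bench) on two columns, a mirror hanging under its middle facing -x (robot's side); flat arms on the bench lead to a yellow laser (x -220, y -330, 115 mm high) and to the screen (x -170, y +430). Origin on the bench under the bridge's middle, z up.
- pan_screw (a joint): Angle of the blue wing screw (at y +135 mm on the bridge), rad, -1.7 to 1.7, growing counter-clockwise from above about a vertical axis; stays where left (friction 0.06 N m). Each rad moves the spot about 46 mm sideways, growing = to the screen's -y, and turns the mirror and the red screw above it 0.1 rad. At 0 the spot is on the screen's middle line.
- pan_screw_grip (a point): Grip point of the blue wing screw, on its axis, 193 mm above the bench. The wing is a bar 66 mm long (along this point's x, turning with the screw), 14 mm thick (along y), 30 mm high; its top is 14 mm above this point; it stands on a black disc of 68 mm diameter, top 16 mm below this point. Grip the bar across its thickness.
- tilt_screw (a joint): Angle of the red wing screw (in the middle of the bridge, above the mirror), same sense, range, friction and size as the blue one. Each rad moves the spot about 47 mm along the screen's slope, growing = up. At 0 the spot is at half the screen's height.
- tilt_screw_grip (a point): Grip point of the red wing screw, on its axis, 193 mm above the bench; wing and axes as for the blue one.
- lock (a joint): Angle of the lock lever, rad: 0 = open (as found, at one stop), 1.2 = fully locked at the other stop, growing counter-clockwise from above. Vertical pivot on the bridge at rig x 0, y -100 mm; the lever reaches out on the +x side. It stays where it is left (friction 0.1 N m).
- lock_post (a point): Grip point on the axis of the upright black round post at the lever's end, 205 mm above the bench, 100 mm from the pivot. Post 20 mm diameter, top 14 mm above this point; the lever's flat arm (16 mm wide) has its top 24 mm below this point. The direction from pivot to post is the rig's +x turned by (lock - 0.9) rad about z.
- mirror: The round mirror (108 mm diameter, 16 mm thick) hanging under the bridge; origin at its centre, 83 mm above the bench. It turns slightly with the blue screw. Do not touch.
- screen: White screen, fixed, 260 mm wide along its y and 160 mm along its slope, leaning back 0.17 rad; its face looks along its +x (to the mirror) and slightly upward. Origin on the bench below the panel's middle (middle 92 mm up, top edge 171 mm up). Looking at its face, +y is to the right. A paper card on its upper half carries the two rings.
- spot (a point): Centre of the round green laser spot (14 mm diameter) on the screen's face (it may stand up to 5 mm proud of the face).
- mark_orange_centre (a point): Centre of the orange ring on the screen, the target (46 mm outside diameter, white centre of 28 mm diameter).
- mark_grey_centre (a point): Centre of the grey ring on the screen, same size: not the target.
- jug: Orange plastic bottle, 72 mm diameter, 170 mm high, standing; origin at the middle of its underside. Bystander.
- tin: Tin can with a green band, 84 mm diameter, 90 mm high, standing; origin at the middle of its underside. Bystander.
- spirit_level: Yellow spirit level, 220 x 28 x 50 mm, standing on its long edge; origin at the middle of its underside, long along its x. Bystander.

How it is judged (in metres and radians):
On the way, in this order (a step that is already met when the one before it is completed fails the run):
1. the whole spot lies inside the white centre of the orange ring (centres within 7 mm) while the lever is still open (below 0.3 rad) (distance between spot and mark_orange_centre below 0.007 m and value of joint lock below 0.3 rad), for 0.5 s.
2. the lock lever is swung over to its other stop (beyond 1.05 of 1.2 rad) with the spot still inside (distance between spot and mark_orange_centre below 0.007 m and value of joint lock above 1.05 rad), for 0.2 s.
At the end, for the whole second after the job is handed in: The spot's centre is within 7 mm of the orange ring's centre (whole spot inside its white centre), the lock lever is beyond 1.05 rad of its 1.2 rad, and screws and lever are still (under 0.05 rad/s) (all of step 2 and velocity of joint pan_screw between -0.05 and 0.05 rad/s and velocity of joint tilt_screw between -0.05 and 0.05 rad/s and velocity of joint lock between -0.05 and 0.05 rad/s); the robot touches nothing.
It fails at once if the mirror is touched (over 0.5 N) (contact force between any of the fingers, the arm and mirror above 0.5 N).
It fails at once if the jug is moved more than 30 mm (distance of jug from where it was at the start of the episode above 0.03 m).
It fails at once if the tin is moved more than 30 mm (distance of tin from where it was at the start of the episode above 0.03 m).
It fails at once if the spirit level is moved more than 30 mm (distance of spirit_level from where it was at the start of the episode above 0.03 m).
It also fails if it takes over 64 s, if anything falls off the work surface, if the arm or the gripper's body presses on something with over 40 N, if the wrist force passes 120 N, or if a joint passes its speed limit or range.

### The arm

A 6-joint arm with a two-finger parallel gripper is mounted at the origin on the work surface. World frame = base frame: x ahead of the robot, y to its left, z up, the work surface at z = 0. Lengths are in m, angles in degrees, forces in N, time in s.
With the tool pointing down it reaches from about 0.275 to 0.75 m from the base axis. Payload 10.2 kg.
Tool frame: the origin (TCP) lies at the very end of the fingers, on their centre line; the grasp point (between the pads) lies 19 mm behind it; z points along the fingers, y is the line along which they close (so a half turn about z gives the same grasp; the last joint's range is limited). The gripper opens to 85 mm and grips with 20 to 120 N. Pads are 22 mm wide; open, the fingers measure 114 mm over their backs; the gripper's body (76 mm by 85 mm) begins 54 mm behind the grasp point. The pads swing forward as they close: fully open they stand 13 mm farther back than shut.
Start: joints at [61.341, 17.928, 85.812, -0, 76.261, -12.8], TCP at [0.143, 0.505, 0.204] pointing down, gripper open.
Joint ranges: [-168.41, 168.41], [-55.51, 124.54], [10.69, 146.95], [-70.63, 250.63], [1, 178], [-165.06, 165.06]. Speed limits (degrees/s): [136.94, 136.94, 172.46, 180, 180, 180].

### API

Orientations are given as a 3x3 rotation matrix whose columns are the frame's x, y, z axes.
In Python, from station import * gives the robot as it stands. The module is installed in compiled form; this text tells all that it offers.
- The arm moves only by the tool step_arm, never from a script. Its argument "targets" is a list of rows, each an object with "claw": the opening, from 0 (shut) to 1 (fully open); "delta_pos": the shift along the tool's x, y, z each as a share of 0.2 m, from -1 to 1, a list of three; "spin": the turn about the tool's z as a share of 60 degrees, from -1 to 1. In form: [{"claw": claw, "delta_pos": [tx, ty, tz], "spin": spin}, ...]. A call has 1 to 8 rows; each row is the pose to reach, as a shift and turn from the pose commanded when the call began, along the tool's axes at that moment; what a row does not reach only later rows make up. A row lasts 1/10 s, in which the tool goes at most 50 mm and 8.59 degrees, less where a joint would pass 70% of its speed; a pose out of reach is approached as far as the arm can. A call with a number of a shift or a turn outside -1 to 1 is refused whole. A call with a gripper value outside its range is refused whole. The fingers move at their own pace and stop on an object; "newtons" is the grip in N (left out, the last holds). Time passes only in rows, so rows that repeat a pose let the fingers close. It gives the time, the measured TCP pose, the force, the opening and the grip force at its end, in the units of the state.
- state(): the state, without advancing time (a new reading comes with each control period).
- get_image(name): name is "scene" or "top"; returns a dict with "img" (420x560x3 uint8, red, green, blue), "camera_matrix" (3x3 intrinsics, pixels), "world_from_camera" (4x4, takes a point from camera to world coordinates). Camera axes: x right, y down, z forward; pixel columns grow to the right and rows downward; lengths in m; the calibration is good to about 2 mm. A picture is of the moment at which its call begins. There is no depth.
- job_done(): hands the job in; it is judged then, once.
The state is a dict: "time": time; "qpos": joint angles; "qd": joint speeds; "joint_efforts": joint torques, N m; "position": TCP position; "tool_rot": TCP orientation; "wrist_force": force on the tool from outside, world axes, zero at the start; "torque": the same for the moment, N m; "gripper_width": finger opening in m; "gripper_force": force on a finger pad.
Only numpy, scipy, OpenCV 4.12 (cv2) and the standard library are available. Lean on these libraries where they do the work, as an engineer would, in place of code of your own. Each camera call takes 0.05 s, during which the arm holds its last target. There are 200 camera calls.

## Working session

There is one attempt and no reset: what is moved stays moved. The work goes in short steps, Python scripts to look and compute and a tool call to move; the robot and the scene stay as the last step left them, time stands still between calls to the robot, and variables do not carry over. Pictures are saved under pics/ and viewed, at most 10 in all, crops included, and the job is handed in when it is done.

Besides the shell and the picture viewer there is one more tool, called after "Call:" as name(argument=value, ...), one argument or row to a line, values as JSON. step_arm: Moves the arm, as the interface text tells. Its arguments: {"type":"object","properties":{"targets":{"type":"array"},"newtons":{"type":"number"}},"required":["targets"]}

```bash
mkdir -p pics
python3 - <<'E'
from station import *
import cv2,numpy as np,pickle
for n in("scene","top"):
    d=get_image(n);cv2.imwrite(f"pics/{n}0.png",d["img"][:,:,::-1]);pickle.dump(d,open(n+"0.pkl","wb"))
    print(d["camera_matrix"],d["world_from_camera"])
s=state();print(s["time"],s["position"],s["tool_rot"],s["gripper_width"])
E
```

```text
[[426.03647685   0.         279.5161742 ]
 [  0.         426.03647685 206.13344994]
 [  0.           0.           1.        ]] [[ 0.44399749  0.7198834  -0.53351113  1.10266738]
 [ 0.89587027 -0.34547956  0.27939278 -0.28447359]
 [ 0.01681304 -0.60200645 -0.79831419  0.94556391]
 [ 0.          0.          0.          1.        ]]
[[387.74731987   0.         277.46805445]
 [  0.         387.74731987 215.928375  ]
 [  0.           0.           1.        ]] [[-0.00973577 -0.9940486   0.10850164  0.4508914 ]
 [-0.99985364  0.01120386  0.01292917 -0.00749142]
 [-0.01406786 -0.10835988 -0.99401219  1.10806723]
 [ 0.          0.          0.          1.        ]]
0.1 [0.14337035 0.50479064 0.20330032] [[-9.61922359e-01  2.73322301e-01 -5.43081720e-04]
 [ 2.73322722e-01  9.61921896e-01 -9.77343921e-04]
 [ 2.55272308e-04 -1.08856554e-03 -9.99999375e-01]] 0.08553883997948468
```

View pics/scene0.png

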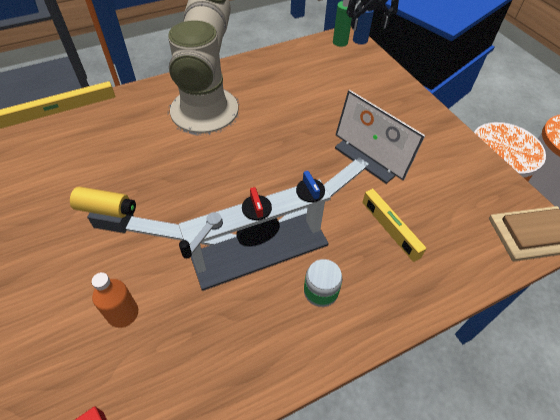

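View pics/top0.png

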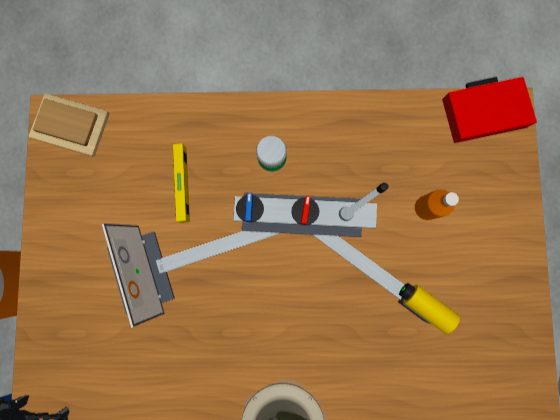

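The scene view shows the orange ring at about (367,118), the grey ring at (392,134), the green spot at (375,137), the red wing at (257,203), the blue wing at (312,186) and the lever post at (185,247). The top view shows the blue wing at (249,207), red at (306,210) and the post at (382,187). Next I'll look at enlarged crops.

Run:
```python
import cv2,numpy as np
t=cv2.imread("pics/top0.png");s=cv2.imread("pics/scene0.png")
a=cv2.resize(t[175:245,225:395],(800,329),interpolation=cv2.INTER_CUBIC)
b=cv2.resize(t[220:330,95:185],(218,267),interpolation=cv2.INTER_CUBIC)
c=cv2.resize(s[85:185,325:430],(280,267),interpolation=cv2.INTER_CUBIC)
im=np.zeros((600,800,3),np.uint8);im[:329]=a;im[330:597,:218]=b;im[330:597,230:510]=c
d=cv2.resize(s[165:265,170:280],(280,255),interpolation=cv2.INTER_CUBIC);im[330:585,515:795]=d
cv2.imwrite("pics/c0.png",im)
```

```text
(no output)
```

View pics/c0.png

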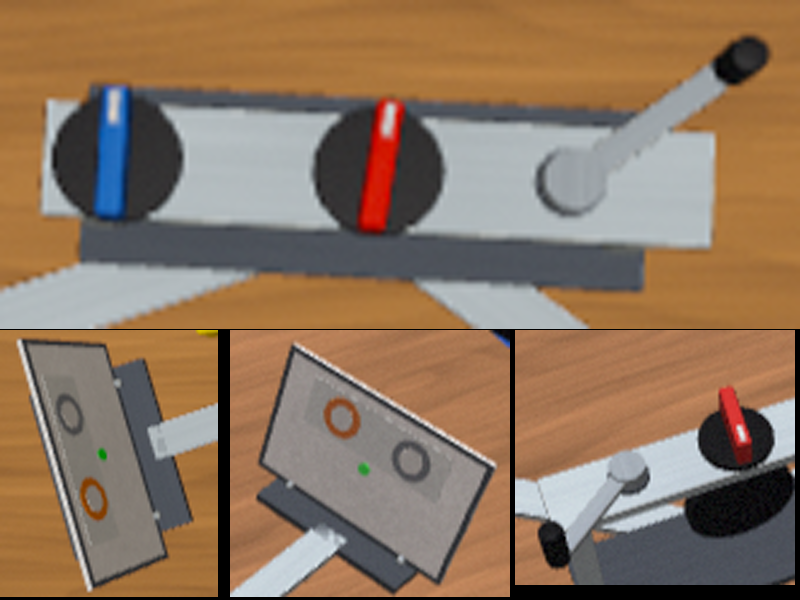

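The crop shows both wings with their white-marked ends toward +x. The disc centres are at top pixels (249.9,208.6) and (305.5,211.1), the bridge corners are clear, and the post top is at about (383.3,187.1). Next I'll compute positions.

```bash
cat > h.py <<'E'
import numpy as np,pickle,cv2
C={n:pickle.load(open(n+"0.pkl","rb")) for n in("scene","top")}
def ray(n,p):
    K=C[n]["camera_matrix"];T=C[n]["world_from_camera"]
    d=T[:3,:3]@np.linalg.solve(K,[p[0],p[1],1]);return T[:3,3],d/np.linalg.norm(d)
def atz(n,p,z):
    o,d=ray(n,p);return o+d*(z-o[2])/d[2]
def tri(ps,pt):
    o1,d1=ray("scene",ps);o2,d2=ray("top",pt)
    A=sum(np.eye(3)-np.outer(d,d) for d in(d1,d2));b=sum((np.eye(3)-np.outer(d,d))@o for o,d in((o1,d1),(o2,d2)))
    x=np.linalg.solve(A,b);return x,np.linalg.norm(np.cross(d1,x-o1))
E
python3 - <<'E'
from h import *
np.set_printoptions(precision=4,suppress=True)
c=[atz("top",p,.164) for p in((235,195.8),(233.7,220.3),(377.1,203),(376.1,227.5))]
print("corners",*c,"len",np.linalg.norm(c[0]-c[2]),np.linalg.norm(c[1]-c[0]))
m=sum(c)/4;y=(c[0]+c[1]-c[2]-c[3]);yaw=np.arctan2(-y[0],y[1]);print("mid",m,"yaw",np.degrees(yaw))
R=np.array([[np.cos(yaw),-np.sin(yaw)],[np.sin(yaw),np.cos(yaw)]])
print("pred blue",m[:2]+R@[0,.135],"red",m[:2],"pivot",m[:2]+R@[0,-.1])
b=atz("top",(249.9,208.6),.177);r=atz("top",(305.5,211.1),.177);print("disc",b,r)
p=m[:2]+R@[0,-.1]
print("post pred",p+R@[.1*np.cos(.9),-.1*np.sin(.9)],"meas",atz("top",(383.3,187.1),.219))
q=lambda u,v:(225+u/4.706,175+v/4.706)
for n,a,d in(("blue",(116,86),(110,217)),("red",(392,100),(372,230))):
    A=atz("top",q(*a),.205);D=atz("top",q(*d),.205);print(n,np.linalg.norm(A-D),(A+D)/2,"wing yaw",np.degrees(np.arctan2(*(A-D)[1::-1])))
P={}
for n,s,t in(("orange",(367,118),(133.8,289.8)),("grey",(392.9,134.1),(123.5,254.7)),("spot",(375.1,137.1),(137.1,271.2))):
    x,e=tri(s,t);P[n]=x;print(n,x,e)
g=P["orange"]-P["grey"];print("ring dist",np.linalg.norm(g))
# screen frame: y axis from top edge corners in scene crop, z=.171
A=atz("scene",(325+65/2.667,85+15/2.667),.171);B=atz("scene",(325+265/2.667,85+136/2.667),.171);w=B-A;print("top edge",A,B,np.linalg.norm(w))
yax=w/np.linalg.norm(w);xh=np.array([yax[1],-yax[0],0]);up=np.cos(.17)*np.array([0,0,1])-np.sin(.17)*xh
for k in P: print(k,"lateral",(P[k]-(A+B)/2)@yax,"slope from mid",(P[k]-(A+B)/2)@up+.08)
print("d",(P["orange"]-P["spot"])@yax,(P["orange"]-P["spot"])@up)
from station import state;s=state();print(s["position"],s["qpos"])
E
```

```text
corners [0.6051 0.1091 0.164 ] [0.5444 0.1121 0.164 ] [ 0.583  -0.2396  0.164 ] [ 0.5229 -0.2349  0.164 ] len 0.3493487196890423 0.06077666392191528
mid [ 0.5639 -0.0633  0.164 ] yaw -3.5767863246459832
pred blue [0.5723 0.0714] red [ 0.5639 -0.0633] pivot [ 0.5576 -0.1631]
disc [0.5711 0.0712 0.177 ] [ 0.5635 -0.0632  0.177 ]
post pred [ 0.6148 -0.2452] meas [ 0.6123 -0.2418  0.219 ]
blue 0.06604412927286392 [0.571 0.071 0.205] wing yaw -2.7061651970682035
red 0.06607373399578312 [ 0.5627 -0.0632  0.205 ] wing yaw -9.681843984140768
orange [0.3761 0.3706 0.1222] 0.0016713649832803797
grey [0.4642 0.3989 0.1232] 0.001251035201722714
spot [0.4211 0.3779 0.0831] 0.0012410109988292525
ring dist 0.09253655841506365
top edge [0.2993 0.3524 0.171 ] [0.543  0.4313 0.171 ] 0.2561985371505973
orange lateral -0.0493617913694386 slope from mid 0.030837216296941597
grey lateral 0.043169459827051025 slope from mid 0.03174133641569426
spot lateral -0.00428381168919615 slope from mid -0.008916310400603047
d -0.04507797968024246 0.039753526697544644
[0.1434 0.5048 0.2033] [ 61.3396  17.9563  85.8483   0.0005  76.2594 -12.7985]
```

Call:
step_arm(
  targets=[
    {"claw": 1,"delta_pos": [0,0,-0.25],"spin": 0},
    {"claw": 1,"delta_pos": [0,0,-0.5],"spin": 0},
    {"claw": 1,"delta_pos": [-0.2,-0.113,-0.5],"spin": 0},
    {"claw": 1,"delta_pos": [-0.4,-0.226,-0.5],"spin": 0},
    {"claw": 1,"delta_pos": [-0.6,-0.34,-0.5],"spin": 0},
    {"claw": 1,"delta_pos": [-0.8,-0.453,-0.5],"spin": 0},
    {"claw": 1,"delta_pos": [-1,-0.566,-0.5],"spin": 0},
  ],
)

```text
time: 0.8
position: [0.3058, 0.3399, 0.3036]
tool_rot: [[-0.962, 0.273, -0.0], [0.273, 0.962, -0.0], [0.0, -0.0, -1.0]]
wrist_force: [0.7, 0.9, 0.8]
gripper_width: 0.0853
gripper_force: 0.0
```

Call:
step_arm(
  targets=[
    {"claw": 1,"delta_pos": [-0.2,-0.113,0],"spin": 0},
    {"claw": 1,"delta_pos": [-0.4,-0.226,0],"spin": 0},
    {"claw": 1,"delta_pos": [-0.6,-0.34,0],"spin": 0},
    {"claw": 1,"delta_pos": [-0.8,-0.453,0],"spin": 0},
    {"claw": 1,"delta_pos": [-1,-0.566,0],"spin": 0},
    {"claw": 1,"delta_pos": [-1,-0.566,0],"spin": 0},
  ],
)

```text
time: 1.4
position: [0.4689, 0.1744, 0.3025]
tool_rot: [[-0.96, 0.278, -0.002], [0.278, 0.96, -0.001], [0.001, -0.002, -1.0]]
wrist_force: [0.5, 0.1, -0.0]
gripper_width: 0.0853
gripper_force: 0.0
```

Call:
step_arm(
  targets=[
    {"claw": 1,"delta_pos": [-0.2,-0.113,0],"spin": -0.1},
    {"claw": 1,"delta_pos": [-0.4,-0.226,0],"spin": -0.22},
    {"claw": 1,"delta_pos": [-0.65,-0.368,0],"spin": -0.22},
    {"claw": 1,"delta_pos": [-0.65,-0.368,0],"spin": -0.22},
    {"claw": 1,"delta_pos": [-0.65,-0.368,0],"spin": -0.22},
  ],
)

```text
time: 1.9
position: [0.5715, 0.0711, 0.3028]
tool_rot: [[-0.999, 0.048, -0.002], [0.048, 0.999, 0.0], [0.002, 0.0, -1.0]]
wrist_force: [-0.2, 0.4, -0.5]
gripper_width: 0.0853
gripper_force: 0.0
```

Call:
step_arm(
  targets=[
    {"claw": 0.6,"delta_pos": [0,0,0.2],"spin": 0},
    {"claw": 0.6,"delta_pos": [0,0,0.4],"spin": 0},
    {"claw": 0.6,"delta_pos": [0,0,0.5],"spin": 0},
    {"claw": 0.6,"delta_pos": [0,0,0.56],"spin": 0},
    {"claw": 0.6,"delta_pos": [0,0,0.6],"spin": 0},
    {"claw": 0.6,"delta_pos": [0,0,0.6],"spin": 0},
  ],
  newtons=30,
)

```text
time: 2.5
position: [0.571, 0.0722, 0.1839]
tool_rot: [[-0.999, 0.046, -0.0], [0.046, 0.999, 0.0], [0.0, 0.0, -1.0]]
wrist_force: [0.1, -0.0, 0.4]
gripper_width: 0.0513
gripper_force: 0.0
```

Call:
step_arm(
  targets=[
    {"claw": 0,"delta_pos": [0,0,0],"spin": 0},
    {"claw": 0,"delta_pos": [0,0,0],"spin": 0},
    {"claw": 0,"delta_pos": [0,0,0],"spin": 0},
    {"claw": 0,"delta_pos": [0,0,0],"spin": 0},
    {"claw": 0,"delta_pos": [0,0,0],"spin": 0},
    {"claw": 0,"delta_pos": [0,0,0],"spin": 0},
    {"claw": 0,"delta_pos": [0,0,0],"spin": 0},
  ],
  newtons=30,
)

```text
time: 3.2
position: [0.5713, 0.0716, 0.1838]
tool_rot: [[-0.999, 0.046, -0.0], [0.046, 0.999, 0.0], [0.0, 0.0, -1.0]]
wrist_force: [-0.7, -0.5, 0.2]
gripper_width: 0.0001
gripper_force: 0.0
```

```bash
cat > pic.py <<'E'
from station import *
import cv2,sys,numpy as np
out=np.zeros((600,800,3),np.uint8)
t=get_image("top")["img"][:,:,::-1];s=get_image("scene")["img"][:,:,::-1]
cv2.imwrite("lt.png",t);cv2.imwrite("ls.png",s)
out[:300,:400]=cv2.resize(t[170:245,220:320],(400,300),interpolation=cv2.INTER_CUBIC)
out[:300,400:]=cv2.resize(s[140:230,230:350],(400,300),interpolation=cv2.INTER_CUBIC)
out[300:,:400]=cv2.resize(t[215:335,80:240],(400,300),interpolation=cv2.INTER_CUBIC)
out[300:,400:]=cv2.resize(s[80:185,305:445],(400,300),interpolation=cv2.INTER_CUBIC)
cv2.imwrite(sys.argv[1],out)
E
python3 pic.py pics/p1.png
```

```text
(no output)
```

View pics/p1.png

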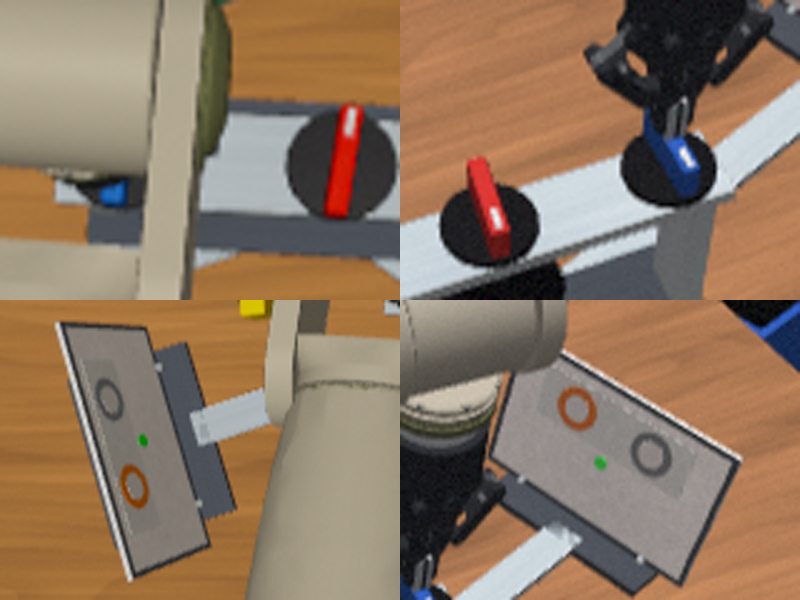

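The closed fingertips sit at about scene pixel (314,180), right at the blue wing. The spot is unmoved and the width reads 0. I'll check the true tip position by projection.

```bash
cat >> h.py <<'E'
def proj(n,X):
    T=np.linalg.inv(C[n]["world_from_camera"]);c=T[:3,:3]@X+T[:3,3];u=C[n]["camera_matrix"]@c;return u[:2]/u[2]
E
python3 - <<'E'
from h import *
from station import state
s=state();print(s["position"],s["gripper_width"],s["gripper_force"],s["wrist_force"])
p=s["position"]
for z in(.164,.177,.184,.207,.22):print(z,proj("scene",np.array([p[0],p[1],z])),"crop",(proj("scene",np.array([p[0],p[1],z]))-[230,140])/.3+[400,0])
im=cv2.imread("ls.png");cv2.imwrite("pics/p2.png",cv2.resize(im[150:215,270:355],(800,612),interpolation=cv2.INTER_CUBIC)[:600])
E
```

```text
[0.57134045 0.07162058 0.18378397] 0.00017473094981119018 0.0 [-0.10889714  0.69106177  0.64357732]
0.164 [309.12014867 191.31994115] crop [663.7338289  171.06647049]
0.177 [309.52190011 187.81980818] crop [665.07300038 159.39936059]
0.184 [309.74171339 185.9047542 ] crop [665.8057113  153.01584735]
0.207 [310.48174227 179.45748554] crop [668.27247425 131.52495181]
0.22 [310.91251288 175.70453224] crop [669.70837628 119.01510748]
```

View pics/p2.png

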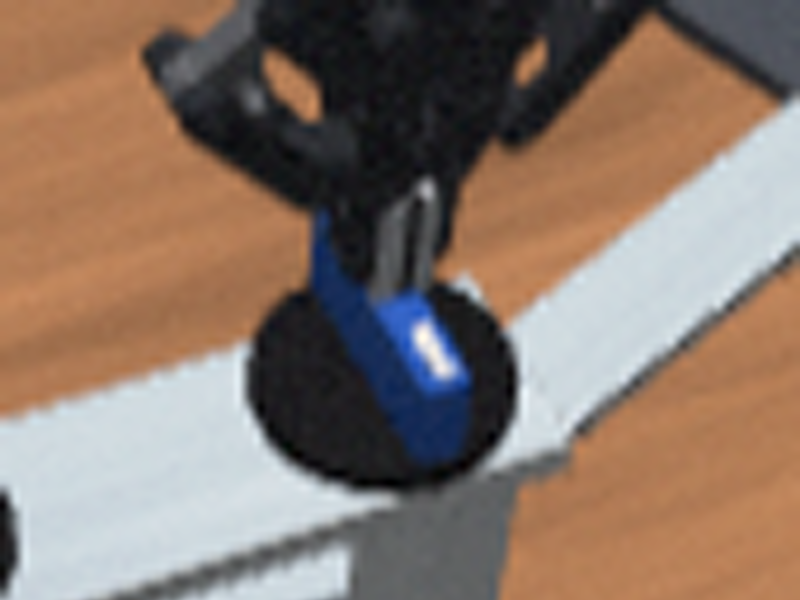

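The shut pads end at about z 0.21 in the picture, just above the wing top, although the TCP reads 0.184. So the real tips seem to be roughly 25 mm higher than reported. I'll open, go lower gently while watching the force, and close again.

Call:
step_arm(
  targets=[
    {"claw": 0.5,"delta_pos": [0,0,0],"spin": 0},
    {"claw": 0.5,"delta_pos": [0,0,0],"spin": 0},
    {"claw": 0.5,"delta_pos": [0,0,0],"spin": 0},
    {"claw": 0.5,"delta_pos": [0,0,0],"spin": 0},
    {"claw": 0.5,"delta_pos": [0,0,0.025],"spin": 0},
    {"claw": 0.5,"delta_pos": [0,0,0.05],"spin": 0},
    {"claw": 0.5,"delta_pos": [0,0,0.05],"spin": 0},
  ],
)

```text
time: 4.0
position: [0.5709, 0.0716, 0.1728]
tool_rot: [[-0.999, 0.046, -0.002], [0.046, 0.999, 0.0], [0.002, 0.0, -1.0]]
wrist_force: [-1.4, -0.5, 0.4]
gripper_width: 0.0428
gripper_force: 0.0
```

Call:
step_arm(
  targets=[
    {"claw": 0,"delta_pos": [0,0,0],"spin": 0},
    {"claw": 0,"delta_pos": [0,0,0],"spin": 0},
    {"claw": 0,"delta_pos": [0,0,0],"spin": 0},
    {"claw": 0,"delta_pos": [0,0,0],"spin": 0},
    {"claw": 0,"delta_pos": [0,0,0],"spin": 0},
    {"claw": 0,"delta_pos": [0,0,0],"spin": 0},
  ],
)

```text
time: 4.6
position: [0.5714, 0.0733, 0.1742]
tool_rot: [[-0.999, 0.046, 0.001], [0.046, 0.999, 0.003], [-0.001, 0.003, -1.0]]
wrist_force: [-0.0, 7.8, 0.3]
gripper_width: 0.0121
gripper_force: 32.6
```

It gripped, but only shallowly. I'll reopen, go 12 mm lower, shift about 1.5 mm in +y, and grip again.

Call:
step_arm(
  targets=[
    {"claw": 0.4,"delta_pos": [0,0,0],"spin": 0},
    {"claw": 0.4,"delta_pos": [0,0,0],"spin": 0},
    {"claw": 0.4,"delta_pos": [0,0,0],"spin": 0},
    {"claw": 0.4,"delta_pos": [0,0.007,0.03],"spin": 0},
    {"claw": 0.4,"delta_pos": [0,0.007,0.06],"spin": 0},
    {"claw": 0.4,"delta_pos": [0,0.007,0.06],"spin": 0},
  ],
)

```text
time: 5.2
position: [0.5708, 0.073, 0.1605]
tool_rot: [[-0.999, 0.046, -0.002], [0.046, 0.999, 0.0], [0.002, 0.0, -1.0]]
wrist_force: [-0.5, 0.1, 0.1]
gripper_width: 0.0339
gripper_force: 0.0
```

Call:
step_arm(
  targets=[
    {"claw": 0,"delta_pos": [0,0,0],"spin": 0},
    {"claw": 0,"delta_pos": [0,0,0],"spin": 0},
    {"claw": 0,"delta_pos": [0,0,0],"spin": 0},
    {"claw": 0,"delta_pos": [0,0,0],"spin": 0},
    {"claw": 0,"delta_pos": [0,0,0],"spin": 0},
    {"claw": 0,"delta_pos": [0,0,0],"spin": 0},
  ],
)

```text
time: 5.8
position: [0.5714, 0.0734, 0.1619]
tool_rot: [[-0.999, 0.046, 0.0], [0.046, 0.999, 0.001], [-0.0, 0.001, -1.0]]
wrist_force: [0.0, 5.1, 1.3]
gripper_width: 0.0134
gripper_force: 33.0
```

Call:
step_arm(
  targets=[
    {"claw": 0,"delta_pos": [0,0,0],"spin": -0.12},
    {"claw": 0,"delta_pos": [0,0,0],"spin": -0.25},
    {"claw": 0,"delta_pos": [0,0,0],"spin": -0.38},
    {"claw": 0,"delta_pos": [0,0,0],"spin": -0.51},
    {"claw": 0,"delta_pos": [0,0,0],"spin": -0.64},
    {"claw": 0,"delta_pos": [0,0,0],"spin": -0.77},
    {"claw": 0,"delta_pos": [0,0,0],"spin": -0.9},
    {"claw": 0,"delta_pos": [0,0,0],"spin": -0.93},
  ],
)

```text
time: 6.6
position: [0.5723, 0.0717, 0.162]
tool_rot: [[-0.597, -0.802, 0.002], [-0.802, 0.597, -0.002], [0.0, -0.003, -1.0]]
wrist_force: [3.6, -2.1, -1.4]
gripper_width: 0.0128
gripper_force: 32.7
```

Call:
step_arm(
  targets=[
    {"claw": 0,"delta_pos": [0,0,0],"spin": 0},
    {"claw": 0,"delta_pos": [0,0,0],"spin": 0},
  ],
)

```text
time: 6.8
position: [0.5723, 0.0717, 0.1619]
tool_rot: [[-0.601, -0.8, 0.002], [-0.8, 0.601, -0.002], [0.0, -0.003, -1.0]]
wrist_force: [4.4, -2.8, -1.7]
gripper_width: 0.0132
gripper_force: 32.6
```

```bash
cat > spot.py <<'E'
from h import *
from station import get_image,state
np.set_printoptions(precision=4,suppress=True)
# screen plane through measured ring centres, frame from screen description
yax=np.array([.9514,.308,0]);xh=np.array([yax[1],-yax[0],0]);up=np.array([0,0,np.cos(.17)])-np.sin(.17)*xh;N=np.cross(yax,up)
O={"top":(133.8,289.8),"scene":(367,118)};P0=np.array([.3761,.3706,.1222])
def on(n,p):
    o,d=ray(n,p);return o+d*(((P0-o)@N)/(d@N))
for n,b in(("scene",(80,190,320,430)),("top",(220,335,95,180))):
    im=get_image(n)["img"].astype(int);c=im[b[0]:b[1],b[2]:b[3]]
    w=np.clip(c[...,1]-np.maximum(c[...,0],c[...,2])-25,0,None).astype(float)
    v,u=np.mgrid[b[0]:b[1],b[2]:b[3]]
    if w.sum()==0: print(n,"no spot");continue
    s=((u*w).sum()/w.sum(),(v*w).sum()/w.sum())
    ow=((c[...,0]-c[...,2])>60)*1.;oc=((u*ow).sum()/max(ow.sum(),1),(v*ow).sum()/max(ow.sum(),1))
    d=on(n,O[n])-on(n,s)
    print(n,"spot px",np.array(s),(w>0).sum(),"orange blob",np.array(oc),ow.sum(),"to go mm y,up",1000*d@yax,1000*d@up)
print(state()["time"],state()["position"],state()["wrist_force"])
E
python3 spot.py
```

```text
scene spot px [362.2004 128.7714] 23 orange blob [390.4605 134.348 ] 4856.0 to go mm y,up 3.496386632790099 40.13910693161945
top spot px [141.7907 287.6199] 23 orange blob [134.3414 283.1206] 4976.0 to go mm y,up -0.48377446083114306 39.18011290739944
6.9 [0.5723 0.0717 0.1619] [ 4.8643 -2.9966 -2.3461]
```

Call:
step_arm(
  targets=[
    {"claw": 0.6,"delta_pos": [0,0,0],"spin": 0},
    {"claw": 0.6,"delta_pos": [0,0,0],"spin": 0},
    {"claw": 0.6,"delta_pos": [0,0,0],"spin": 0},
    {"claw": 0.6,"delta_pos": [0,0,0],"spin": 0},
    {"claw": 0.6,"delta_pos": [0,0,-0.2],"spin": 0},
    {"claw": 0.6,"delta_pos": [0,0,-0.4],"spin": 0},
    {"claw": 0.6,"delta_pos": [0,0,-0.4],"spin": 0},
  ],
)

```text
time: 7.6
position: [0.5732, 0.073, 0.2473]
tool_rot: [[-0.6, -0.8, 0.01], [-0.8, 0.6, -0.001], [-0.005, -0.008, -1.0]]
wrist_force: [-0.3, -0.5, 0.3]
gripper_width: 0.0515
gripper_force: 0.0
```

Call:
step_arm(
  targets=[
    {"claw": 0.6,"delta_pos": [0,0,0],"spin": 0.14},
    {"claw": 0.6,"delta_pos": [0,0,0],"spin": 0.28},
    {"claw": 0.6,"delta_pos": [0,0,0],"spin": 0.42},
    {"claw": 0.6,"delta_pos": [0,0,0],"spin": 0.56},
    {"claw": 0.6,"delta_pos": [0,0,0],"spin": 0.7},
    {"claw": 0.6,"delta_pos": [0,0,0],"spin": 0.84},
    {"claw": 0.6,"delta_pos": [0,0,0],"spin": 0.95},
    {"claw": 0.6,"delta_pos": [0,0,0],"spin": 0.95},
  ],
)

```text
time: 8.4
position: [0.5712, 0.073, 0.2413]
tool_rot: [[-0.998, 0.068, -0.001], [0.068, 0.998, -0.0], [0.001, -0.0, -1.0]]
wrist_force: [-0.1, 0.2, -0.1]
gripper_width: 0.0509
gripper_force: 0.0
```

Call:
step_arm(
  targets=[
    {"claw": 0.6,"delta_pos": [-0.007,-0.2,0],"spin": 0},
    {"claw": 0.6,"delta_pos": [-0.007,-0.4,0],"spin": 0},
    {"claw": 0.6,"delta_pos": [-0.007,-0.6,0],"spin": 0},
    {"claw": 0.6,"delta_pos": [-0.007,-0.674,0],"spin": 0},
    {"claw": 0.5,"delta_pos": [-0.007,-0.674,0],"spin": 0},
    {"claw": 0.5,"delta_pos": [-0.007,-0.674,0],"spin": 0},
  ],
)

```text
time: 9.0
position: [0.5637, -0.0609, 0.2416]
tool_rot: [[-0.998, 0.066, -0.0], [0.066, 0.998, 0.0], [0.0, 0.0, -1.0]]
wrist_force: [-0.7, 0.4, 0.2]
gripper_width: 0.0426
gripper_force: 0.0
```

Call:
step_arm(
  targets=[
    {"claw": 0.5,"delta_pos": [0,0,0.1],"spin": 0},
    {"claw": 0.5,"delta_pos": [0,0,0.2],"spin": 0},
    {"claw": 0.5,"delta_pos": [0,0,0.3],"spin": 0},
    {"claw": 0.5,"delta_pos": [0,0,0.35],"spin": 0},
    {"claw": 0.5,"delta_pos": [0,0,0.395],"spin": 0},
    {"claw": 0.5,"delta_pos": [0,0,0.395],"spin": 0},
  ],
)

```text
time: 9.6
position: [0.5635, -0.0609, 0.1622]
tool_rot: [[-0.998, 0.066, -0.001], [0.066, 0.998, 0.0], [0.001, 0.0, -1.0]]
wrist_force: [0.2, 0.4, 0.2]
gripper_width: 0.0427
gripper_force: 0.0
```

Call:
step_arm(
  targets=[
    {"claw": 0,"delta_pos": [0,0,0],"spin": 0},
    {"claw": 0,"delta_pos": [0,0,0],"spin": 0},
    {"claw": 0,"delta_pos": [0,0,0],"spin": 0},
    {"claw": 0,"delta_pos": [0,0,0],"spin": 0},
    {"claw": 0,"delta_pos": [0,0,0],"spin": 0},
    {"claw": 0,"delta_pos": [0,0,0],"spin": 0},
  ],
)

```text
time: 10.2
position: [0.5642, -0.0614, 0.1637]
tool_rot: [[-0.998, 0.067, 0.002], [0.067, 0.998, 0.0], [-0.002, 0.0, -1.0]]
wrist_force: [0.8, 3.9, 6.2]
gripper_width: 0.013
gripper_force: 32.2
```

```bash
python3 spot.py
```

```text
scene spot px [362.1841 128.7145] 23 orange blob [375.3612 127.8432] 6567.0 to go mm y,up 3.606484145287364 40.0013480202082
top spot px [141.7971 287.6274] 23 orange blob [134.3683 283.1734] 4977.0 to go mm y,up -0.46064350830000267 39.19988145211356
10.3 [ 0.5641 -0.0614  0.1637] [-0.1291  3.8451  5.0882]
```

Call:
step_arm(
  targets=[
    {"claw": 0,"delta_pos": [0,0,0],"spin": -0.12},
    {"claw": 0,"delta_pos": [0,0,0],"spin": -0.25},
    {"claw": 0,"delta_pos": [0,0,0],"spin": -0.38},
    {"claw": 0,"delta_pos": [0,0,0],"spin": -0.51},
    {"claw": 0,"delta_pos": [0,0,0],"spin": -0.64},
    {"claw": 0,"delta_pos": [0,0,0],"spin": -0.75},
    {"claw": 0,"delta_pos": [0,0,0],"spin": -0.8},
    {"claw": 0,"delta_pos": [0,0,0],"spin": -0.8},
  ],
)

```text
time: 11.1
position: [0.5645, -0.0621, 0.1637]
tool_rot: [[-0.717, -0.697, 0.003], [-0.697, 0.717, -0.001], [-0.001, -0.003, -1.0]]
wrist_force: [1.8, 0.0, 5.0]
gripper_width: 0.0134
gripper_force: 32.2
```

```bash
python3 spot.py;python3 pic.py pics/p3.png; python3 -c "
import cv2,numpy as np
o=np.zeros((600,800,3),np.uint8)
o[:,:400]=cv2.resize(cv2.imread('lt.png')[265:310,115:145],(400,600),interpolation=cv2.INTER_CUBIC)
o[:,400:]=cv2.resize(cv2.imread('ls.png')[95:140,352:382],(400,600),interpolation=cv2.INTER_CUBIC)
cv2.imwrite('pics/p4.png',o)"
```

```text
scene spot px [365.6066 117.3144] 22 orange blob [375.3682 127.8508] 6567.0 to go mm y,up 4.927544120925799 0.5316258728512282
top spot px [134.0898 289.8381] 22 orange blob [134.3612 283.1857] 4975.0 to go mm y,up 0.27007057396641515 1.2208405646999387
11.2 [ 0.5644 -0.0621  0.1637] [0.9591 0.072  6.0999]
```

View pics/p4.png

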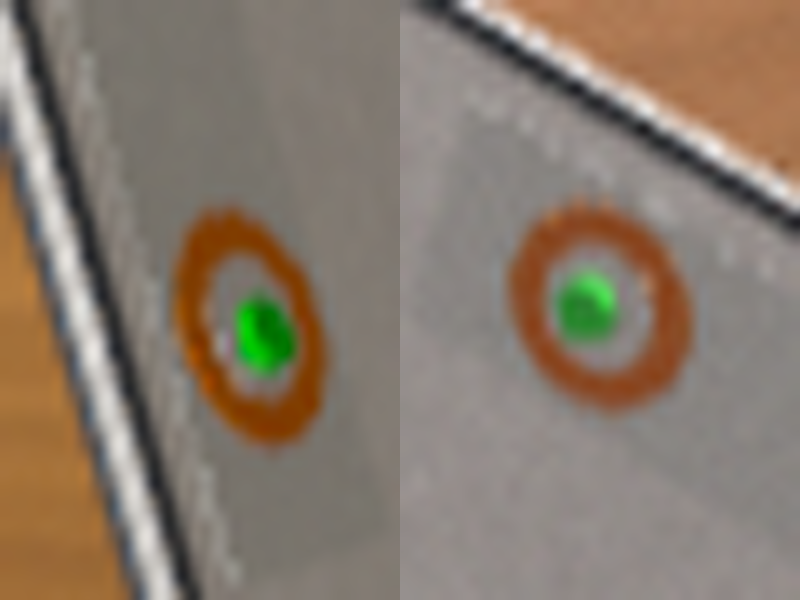

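Both views show the spot inside the orange ring's white centre: left crop ring centre (251,326) against spot (266,335), right crop ring (600,305) against spot (588,307). I'll solve for the 3D offset, allowing the spot to stand proud of the face.

Run:
```python
from h import *
yax=np.array([.9514,.308,0]);xh=np.array([yax[1],-yax[0],0]);up=np.array([0,0,np.cos(.17)])-np.sin(.17)*xh;N=np.cross(yax,up)
P0=np.array([.3761,.3706,.1222]);A=[];b=[]
for n,d in(("top",(15/13.33,9/13.33)),("scene",(-12/13.33,2/13.33))):
    J=np.array([(proj(n,P0+1e-3*v)-proj(n,P0)) for v in(yax,up,N)]).T
    print(n,J);A+=list(J);b+=list(d)
print("offset mm spot-ring (y,up,N)",np.linalg.lstsq(np.array(A),np.array(b),rcond=None)[:2])
for h in(0,2.5,5):
    print(h,np.linalg.lstsq(np.array(A)[:,:2],np.array(b)-np.array(A)[:,2]*h,rcond=None)[:2])
```

```text
top [[-0.11008099 -0.21464943  0.34835697]
 [-0.38210833  0.05303136 -0.12015259]]
scene [[ 0.27220825  0.09833028 -0.20424378]
 [ 0.17054984 -0.28950964  0.11285845]]
offset mm spot-ring (y,up,N) (array([-2.25128822, -1.38154057,  1.37655496]), array([0.0303995]))
0 (array([-2.50075697, -2.70994184]), array([0.13614618]))
2.5 (array([-2.04768979, -0.2973951 ]), array([0.10083365]))
5 (array([-1.59462261,  2.11515163]), array([0.76309406]))
```

The spot is about 2.6 mm from the ring centre, well within 7 mm. I'll release the red screw, lift, and check that it holds.

Call:
step_arm(
  targets=[
    {"claw": 0.6,"delta_pos": [0,0,0],"spin": 0},
    {"claw": 0.6,"delta_pos": [0,0,0],"spin": 0},
    {"claw": 0.6,"delta_pos": [0,0,0],"spin": 0},
    {"claw": 0.6,"delta_pos": [0,0,0],"spin": 0},
    {"claw": 0.6,"delta_pos": [0,0,-0.2],"spin": 0},
    {"claw": 0.6,"delta_pos": [0,0,-0.4],"spin": 0},
    {"claw": 0.6,"delta_pos": [0,0,-0.4],"spin": 0},
    {"claw": 0.6,"delta_pos": [0,0,-0.4],"spin": 0},
  ],
)

```text
time: 12.1
position: [0.5638, -0.0616, 0.243]
tool_rot: [[-0.718, -0.696, 0.001], [-0.696, 0.718, -0.0], [-0.0, -0.001, -1.0]]
wrist_force: [0.4, 0.2, 0.7]
gripper_width: 0.0517
gripper_force: 0.0
```

Call:
step_arm(
  targets=[
    {"claw": 0.6,"delta_pos": [0,0,0],"spin": 0.14},
    {"claw": 0.6,"delta_pos": [0,0,0],"spin": 0.28},
    {"claw": 0.6,"delta_pos": [0,0,0],"spin": 0.42},
    {"claw": 0.6,"delta_pos": [0,0,0],"spin": 0.56},
    {"claw": 0.6,"delta_pos": [0,0,0],"spin": 0.7},
    {"claw": 0.6,"delta_pos": [0,0,0],"spin": 0.84},
    {"claw": 0.6,"delta_pos": [0,0,0],"spin": 0.98},
    {"claw": 0.6,"delta_pos": [0,0,0],"spin": 0.98},
  ],
)

```text
time: 12.9
position: [0.5632, -0.0615, 0.2413]
tool_rot: [[-0.967, 0.254, -0.003], [0.254, 0.967, 0.001], [0.003, 0.0, -1.0]]
wrist_force: [-0.8, -0.4, 0.3]
gripper_width: 0.0514
gripper_force: 0.0
```

Call:
step_arm(
  targets=[
    {"claw": 0.6,"delta_pos": [0,0,0],"spin": 0.14},
    {"claw": 0.6,"delta_pos": [0,0,0],"spin": 0.28},
    {"claw": 0.6,"delta_pos": [0,0,0],"spin": 0.42},
    {"claw": 0.6,"delta_pos": [0,0,0],"spin": 0.56},
    {"claw": 0.6,"delta_pos": [0,0,0],"spin": 0.68},
    {"claw": 0.6,"delta_pos": [0,0,0],"spin": 0.68},
    {"claw": 0.6,"delta_pos": [0,0,0],"spin": 0.68},
  ],
)

```text
time: 13.6
position: [0.5635, -0.0615, 0.2422]
tool_rot: [[-0.572, 0.821, -0.001], [0.821, 0.572, 0.0], [0.001, -0.001, -1.0]]
wrist_force: [-0.0, -0.7, 0.2]
gripper_width: 0.0511
gripper_force: 0.0
```

```bash
python3 spot.py; python3 -c "
from station import state
s=state();p=s['position'];R=s['tool_rot'];print(p,R)
import numpy as np
print(np.array(R).T@(np.array([.6137,-.2422,.25])-np.array(p))/.2)"
```

```text
scene spot px [365.6678 117.3628] 22 orange blob [375.3796 127.8622] 6576.0 to go mm y,up 4.691704064583614 0.5603892356835873
top spot px [134.1146 289.8221] 21 orange blob [134.3684 283.1867] 4975.0 to go mm y,up 0.2461065880028443 1.3496667663453834
13.7 [ 0.5636 -0.0616  0.2425] [-0.3326  0.1017  0.7085]
[ 0.56361682 -0.06155252  0.24245606] [[-5.70116821e-01  8.21563448e-01 -5.58031345e-04]
 [ 8.21563520e-01  5.70116971e-01  1.48208242e-04]
 [ 4.39905614e-04 -3.73962184e-04 -9.99999833e-01]]
[-0.88481662 -0.30923254 -0.03799332]
```

Call:
step_arm(
  targets=[
    {"claw": 0.6,"delta_pos": [-0.2,-0.07,0],"spin": 0},
    {"claw": 0.6,"delta_pos": [-0.4,-0.14,0],"spin": 0},
    {"claw": 0.6,"delta_pos": [-0.6,-0.21,0],"spin": 0},
    {"claw": 0.6,"delta_pos": [-0.8,-0.28,0],"spin": 0},
    {"claw": 0.6,"delta_pos": [-0.885,-0.31,0],"spin": 0},
    {"claw": 0.6,"delta_pos": [-0.885,-0.31,0],"spin": 0},
    {"claw": 0.6,"delta_pos": [-0.885,-0.31,0],"spin": 0},
  ],
)

```text
time: 14.4
position: [0.6129, -0.2421, 0.2425]
tool_rot: [[-0.568, 0.823, -0.0], [0.823, 0.568, 0.001], [0.001, -0.0, -1.0]]
wrist_force: [-0.2, 1.0, -1.0]
gripper_width: 0.0513
gripper_force: 0.0
```

Call:
step_arm(
  targets=[
    {"claw": 0.6,"delta_pos": [0,0,0.1],"spin": 0},
    {"claw": 0.6,"delta_pos": [0,0,0.2],"spin": 0},
    {"claw": 0.6,"delta_pos": [0,0,0.28],"spin": 0},
    {"claw": 0.6,"delta_pos": [0,0,0.34],"spin": 0},
    {"claw": 0.6,"delta_pos": [0,0,0.37],"spin": 0},
    {"claw": 0.6,"delta_pos": [0,0,0.37],"spin": 0},
  ],
)

```text
time: 15.0
position: [0.6129, -0.2419, 0.1686]
tool_rot: [[-0.568, 0.823, -0.001], [0.823, 0.568, 0.0], [0.001, -0.0, -1.0]]
wrist_force: [-0.2, 0.3, 0.8]
gripper_width: 0.0513
gripper_force: 0.0
```

Call:
step_arm(
  targets=[
    {"claw": 0,"delta_pos": [0,0,0],"spin": 0},
    {"claw": 0,"delta_pos": [0,0,0],"spin": 0},
    {"claw": 0,"delta_pos": [0,0,0],"spin": 0},
    {"claw": 0,"delta_pos": [0,0,0],"spin": 0},
    {"claw": 0,"delta_pos": [0,0,0],"spin": 0},
    {"claw": 0,"delta_pos": [0,0,0],"spin": 0},
  ],
  newtons=25,
)

```text
time: 15.6
position: [0.6151, -0.2415, 0.1701]
tool_rot: [[-0.568, 0.823, 0.006], [0.823, 0.568, 0.0], [-0.003, 0.005, -1.0]]
wrist_force: [9.4, 3.9, 1.0]
gripper_width: 0.0189
gripper_force: 27.5
```

Run:
```python
from station import state
import numpy as np
s=state();p=np.array(s['position']);R=np.array(s['tool_rot']);print(s["wrist_force"],p)
c=np.array([.5576,-.1616]);v=p[:2]-c;print(np.linalg.norm(v),np.degrees(np.arctan2(v[1],v[0])))
v*=.1/np.linalg.norm(v)  # keep radius 100
for a in range(0,73,8):
    t=np.radians(a);w=np.array([np.cos(t)*v[0]-np.sin(t)*v[1],np.sin(t)*v[0]+np.cos(t)*v[1]])-v
    print(a,np.round(R[:2,:2].T@w/.2,3),"spin",round(-a/60,3))
```

```text
[9.39888978 3.8602813  1.00523861] [ 0.6150543  -0.24154666  0.17007125]
0.0984503166804416 -54.29678551000813
0 [0. 0.] spin 0.0
8 [0.006 0.069] spin -0.133
16 [0.022 0.137] spin -0.267
24 [0.047 0.202] spin -0.4
32 [0.081 0.263] spin -0.533
40 [0.123 0.319] spin -0.667
48 [0.173 0.368] spin -0.8
56 [0.228 0.41 ] spin -0.933
64 [0.289 0.444] spin -1.067
72 [0.355 0.469] spin -1.2
```

Call:
step_arm(
  targets=[
    {"claw": 0,"delta_pos": [0.006,0.069,0],"spin": -0.133},
    {"claw": 0,"delta_pos": [0.022,0.137,0],"spin": -0.267},
    {"claw": 0,"delta_pos": [0.047,0.202,0],"spin": -0.4},
    {"claw": 0,"delta_pos": [0.081,0.263,0],"spin": -0.533},
    {"claw": 0,"delta_pos": [0.123,0.319,0],"spin": -0.667},
    {"claw": 0,"delta_pos": [0.173,0.368,0],"spin": -0.8},
    {"claw": 0,"delta_pos": [0.228,0.41,0],"spin": -0.933},
    {"claw": 0,"delta_pos": [0.228,0.41,0],"spin": -0.933},
  ],
)

```text
time: 16.4
position: [0.6569, -0.1574, 0.1702]
tool_rot: [[-1.0, -0.015, 0.007], [-0.015, 1.0, -0.002], [-0.007, -0.002, -1.0]]
wrist_force: [10.9, -1.6, -0.9]
gripper_width: 0.019
gripper_force: 27.3
```

```bash
python3 spot.py
python3 - <<'E'
from station import state
import numpy as np
s=state();p=np.array(s['position']);c=np.array([.5576,-.1616]);v=p[:2]-c;print(s["wrist_force"],np.linalg.norm(v),np.degrees(np.arctan2(v[1],v[0])))
E
```

```text
scene spot px [365.6519 117.3481] 22 orange blob [375.3749 127.8406] 6569.0 to go mm y,up 4.75515948079678 0.5466388775642239
top spot px [134.0874 289.8318] 22 orange blob [127.5475 276.2802] 4144.0 to go mm y,up 0.2530981995960911 1.2182033334509572
16.5 [ 0.657  -0.1583  0.1702] [10.847  -0.2012 -0.5596]
[10.84704042 -0.201186   -0.55962525] 0.09945623067109226 1.9067423942426023
```

Call:
step_arm(
  targets=[
    {"claw": 0,"delta_pos": [0.002,0.035,0],"spin": -0.067},
    {"claw": 0,"delta_pos": [0.006,0.069,0],"spin": -0.133},
    {"claw": 0,"delta_pos": [0.01,0.09,0],"spin": -0.17},
    {"claw": 0,"delta_pos": [0.012,0.105,0],"spin": -0.2},
    {"claw": 0,"delta_pos": [0.014,0.115,0],"spin": -0.21},
    {"claw": 0,"delta_pos": [0.014,0.115,0],"spin": -0.21},
    {"claw": 0,"delta_pos": [0.014,0.115,0],"spin": -0.21},
  ],
)

```text
time: 17.2
position: [0.6543, -0.1379, 0.1702]
tool_rot: [[-0.974, -0.226, 0.009], [-0.226, 0.974, -0.005], [-0.007, -0.007, -1.0]]
wrist_force: [14.5, -9.7, -1.8]
gripper_width: 0.019
gripper_force: 27.5
```

```bash
python3 spot.py
python3 - <<'E'
from station import state
import numpy as np
s=state();p=np.array(s['position']);c=np.array([.5576,-.1616]);v=p[:2]-c;print(s["wrist_force"],np.linalg.norm(v),np.degrees(np.arctan2(v[1],v[0])))
E
```

```text
scene spot px [365.6583 117.4019] 21 orange blob [375.3651 127.8434] 6566.0 to go mm y,up 4.680550551312749 0.6885464674042026
top spot px [134.1208 289.8136] 21 orange blob [126.7594 274.7133] 4011.0 to go mm y,up 0.22913696293748345 1.3878836483641064
17.3 [ 0.6543 -0.1379  0.1702] [13.5245 -9.9232 -2.2256]
[13.52452911 -9.92315997 -2.22564241] 0.09952720557309802 13.784488269609055
```

The lever is at its stop (13.8° measured, 13.6° expected, with reaction force rising). I'll release and lift.

Call:
step_arm(
  targets=[
    {"claw": 0.6,"delta_pos": [0,0,0],"spin": 0},
    {"claw": 0.6,"delta_pos": [0,0,0],"spin": 0},
    {"claw": 0.6,"delta_pos": [0,0,0],"spin": 0},
    {"claw": 0.6,"delta_pos": [0,0,0],"spin": 0},
    {"claw": 0.6,"delta_pos": [0,0,-0.2],"spin": 0},
    {"claw": 0.6,"delta_pos": [0,0,-0.4],"spin": 0},
    {"claw": 0.6,"delta_pos": [0,0,-0.6],"spin": 0},
    {"claw": 0.6,"delta_pos": [0,0,-0.6],"spin": 0},
  ],
)

```text
time: 18.1
position: [0.6529, -0.1358, 0.2952]
tool_rot: [[-0.974, -0.227, 0.01], [-0.227, 0.974, -0.004], [-0.009, -0.006, -1.0]]
wrist_force: [0.1, 0.7, 0.8]
gripper_width: 0.0512
gripper_force: 0.0
```

Call:
step_arm(
  targets=[
    {"claw": 0.6,"delta_pos": [0.2,0,0],"spin": 0},
    {"claw": 0.6,"delta_pos": [0.4,0,0],"spin": 0},
    {"claw": 0.6,"delta_pos": [0.6,-0.2,-0.1],"spin": 0},
    {"claw": 0.6,"delta_pos": [0.8,-0.4,-0.1],"spin": 0},
    {"claw": 0.6,"delta_pos": [0.8,-0.4,-0.1],"spin": 0},
    {"claw": 0.6,"delta_pos": [0.8,-0.4,-0.1],"spin": 0},
  ],
)

```text
time: 18.7
position: [0.513, -0.2513, 0.3084]
tool_rot: [[-0.975, -0.224, -0.001], [-0.224, 0.975, 0.0], [0.0, 0.0, -1.0]]
wrist_force: [0.3, -1.0, 1.2]
gripper_width: 0.0513
gripper_force: 0.0
```

```bash
python3 spot.py; python3 pic.py /tmp/x.png; python3 -c "
import cv2,numpy as np
o=np.zeros((600,800,3),np.uint8)
o[:,:400]=cv2.resize(cv2.imread('ls.png')[95:140,352:382],(400,600),interpolation=cv2.INTER_CUBIC)
o[:300,400:]=cv2.resize(cv2.imread('lt.png')[165:255,270:390],(400,300),interpolation=cv2.INTER_CUBIC)
o[300:,400:]=cv2.resize(cv2.imread('ls.png'),(400,300),interpolation=cv2.INTER_AREA)
cv2.imwrite('pics/p5.png',o)"
```

```text
scene spot px [365.6577 117.3518] 22 orange blob [375.3674 127.8734] 6574.0 to go mm y,up 4.7337414428276965 0.5468690101116912
top spot px [134.1164 289.8204] 21 orange blob [134.3658 283.1271] 4981.0 to go mm y,up 0.243109647406287 1.3599347169757243
18.8 [ 0.5144 -0.2491  0.3083] [-0.1586  0.2993  0.1343]
```

View pics/p5.png

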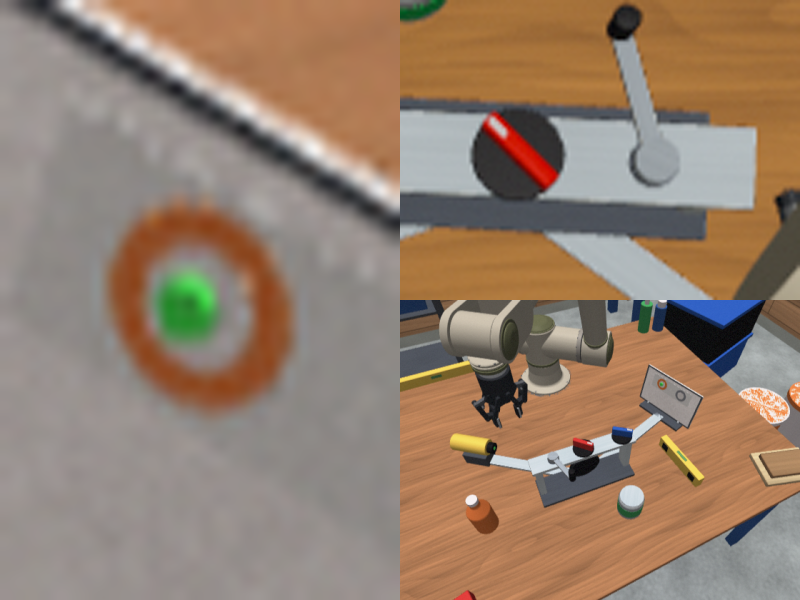

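The spot at (188,305) is inside the ring, whose centre is (200,305). The lever is swung over with its post at (626,22), and the gripper is clear. I'm handing the job in.

```bash
python3 -c "
from station import *
print(job_done())"
```

```text
the job is handed in; nothing more can be done
None
```

The job is handed in (no verdict came back): I measured the spot about 2.6 mm from the orange ring's centre (limit 7 mm), the lock lever is at its other stop, the bystanders look unmoved, and the gripper is open and clear.

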